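# Fill the router's backup battery box and hold its cover open

## Robot

A 6-joint arm with a two-finger parallel gripper is mounted at the origin on the work surface. World frame = base frame: x ahead of the robot, y to its left, z up, the work surface at z = 0. Lengths are in m, angles in rad, forces in N, time in s.
With the tool pointing down it reaches from about 0.375 to 0.9 m from the base axis. Payload 3.1 kg.
Tool frame: the origin (TCP) lies on the centre line of the jaws, within the pads' length; the fingertips stand 8 mm ahead of it and the grasp point (between the pads) lies 11 mm behind it; z points along the fingers, y is the line along which they close (so a half turn about z gives the same grasp; the last joint's range is limited). The gripper opens to 87 mm and grips with 3 to 60 N. Pads are 19 mm wide; open, the fingers measure 117 mm over their backs; the gripper's body (75 mm by 190 mm) begins 51 mm behind the grasp point.
Start: joints at [-1.387, 0.527, 1.433, -0, 1.181, -0.178], TCP at [0.221, -0.585, 0.231] pointing down, gripper open.
Joint ranges: [-3.08, 3.08], [-0.75, 2.2], [0.22, 2.44], [-1.43, 4.57], [0, 2.65], [-2.85, 2.85]. Speed limits (rad/s): [2.79, 2.79, 3.14, 3.14, 3.14, 3.14].

## Interface

Orientations are given as a unit quaternion [x, y, z, w].
In Python, from rig import robot gives the robot as it stands. The module is installed in compiled form; this text tells all that it offers.
- The arm moves only by the tool send_rows, never from a script. Its argument "increments" is one flat list of numbers, 7 for each row, row after row: the turn, a rotation vector about the world's x, y, z in rad, then the shift along the world's x, y, z in cm, then the opening, from 0 (shut) to 1 (fully open). A call has 1 to 20 rows; each row shifts and turns the commanded pose from where the row before left it; what a row does not reach is not made up. A row lasts 1/12 s, in which the tool goes at most 41.7 mm and 7.16 degrees, less where a joint would pass 70% of its speed; a pose out of reach is approached as far as the arm can. A call is refused whole if a number of a shift passes 4.17 or a number of a turn 0.125, either way. A call with a gripper value outside its range is refused whole. The fingers move at their own pace and stop on an object; "newtons" is the grip in N (left out, the last holds). Time passes only in rows, so rows that do not move let the fingers close. It gives the time, the measured TCP pose, the force, the opening and the grip force at its end, in the units of the state.
- robot.get_obs(): the state, without advancing time (a new reading comes with each control period).
- robot.camera(name): name is "scene" or "top" or "wrist"; returns a dict with "image" (420x560x3 uint8, red, green, blue), "range_z" (420x560 float32, m along the optical axis (not along the pixel's ray), 0 where there is no reading), "fx", "fy", "cx", "cy" (pixels), "R" (3x3) and "t" (3): a world point X has camera coordinates R X + t. Camera axes: x right, y down, z forward; pixel columns grow to the right and rows downward; lengths in m; the calibration is good to about 2 mm. A picture is of the moment at which its call begins.
- robot.hand_in(): hands the job in; it is judged then, once.
The state is a dict: "time": time; "q": joint angles; "joint_velocities": joint speeds; "joint_torque": joint torques, N m; "position": TCP position; "tool_rot": TCP orientation; "ft_force": force on the tool from outside, world axes, zero at the start; "moment": the same for the moment, N m; "grip_width": finger opening in m; "grip_force": force on a finger pad.
Only numpy, scipy, OpenCV 4.12 (cv2) and the standard library are available. Lean on these libraries where they do the work, as an engineer would, in place of code of your own. Each camera call takes 0.05 s, during which the arm holds its last target. There are 200 camera calls.

## Task

Two of the four wells of the router's battery backup box are empty: stand the two spare cells in them, nub up and fully down, leaving the cells already fitted, the router, the mug and the screwdriver where they are. Then lift the box's hinged cover by its bar and hold it open at about 50 degrees (anywhere between 40 and 60 will do) so that I can reach the reset switch underneath. The cover falls shut by itself, so finish while the gripper is still holding it open; do not let go.

Things in the scene. Friction and masses are not known exactly. Their poses are not given: they have to be found in the camera images.
- box: Black battery backup box fixed to the table, 210 mm (x) by 220 mm (y), 46 mm high without cover; origin at the centre of its underside, x pointing away from the robot side, z up. The row of wells is 70 mm to -x of the origin; the cover closes the part behind it.
- well0 (a point): Point at the centre of the mouth of the first (y = +78 mm) of the four wells (row along the box's y, nearest the robot, 52 mm apart), level with the box top; x, y, z as the box's. A round well of 36 mm diameter, 36 mm deep, for one cell nub up; two of the four wells are empty at the start.
- well1 (a point): Point at the centre of the mouth of the second (y = +26 mm) of the four wells (row along the box's y, nearest the robot, 52 mm apart), level with the box top; x, y, z as the box's. A round well of 36 mm diameter, 36 mm deep, for one cell nub up; two of the four wells are empty at the start.
- well2 (a point): Point at the centre of the mouth of the third (y = -26 mm) of the four wells (row along the box's y, nearest the robot, 52 mm apart), level with the box top; x, y, z as the box's. A round well of 36 mm diameter, 36 mm deep, for one cell nub up; two of the four wells are empty at the start.
- well3 (a point): Point at the centre of the mouth of the fourth (y = -78 mm) of the four wells (row along the box's y, nearest the robot, 52 mm apart), level with the box top; x, y, z as the box's. A round well of 36 mm diameter, 36 mm deep, for one cell nub up; two of the four wells are empty at the start.
- fitted0: A cylindrical battery cell, 32 mm in diameter and 70 mm tall (the top 3 mm a 14 mm steel nub), about 145 g, grey-green; origin at the centre of its underside, z up along its axis. It already stands in one of the box's four wells (which one changes), 34 mm of it above the box top. Leave it there.
- fitted1: A cylindrical battery cell, 32 mm in diameter and 70 mm tall (the top 3 mm a 14 mm steel nub), about 145 g, grey-green; origin at the centre of its underside, z up along its axis. It already stands in one of the box's four wells (which one changes), 34 mm of it above the box top. Leave it there.
- spare0: A cylindrical battery cell, 32 mm in diameter and 70 mm tall (the top 3 mm a 14 mm steel nub), about 145 g, grey-green; origin at the centre of its underside, z up along its axis. A spare, standing nub up on the table to the left of the box.
- spare1: A cylindrical battery cell, 32 mm in diameter and 70 mm tall (the top 3 mm a 14 mm steel nub), about 145 g, grey-green; origin at the centre of its underside, z up along its axis. A spare, standing nub up on the table to the left of the box.
- cover (a joint): Opening angle of the cover in rad, 0 shut, growing as its front edge is lifted (50 degrees = 0.87), up to 1.6. Its own weight (240 g) and a weak spring pull it shut from any angle: about 2 to 3 N at the bar.
- panel: The aluminium cover with its bar: plate 120 mm (x) by 216 mm (y), 6 mm thick, its front edge 34 mm behind the cells. Origin on the hinge line at mid width, level with the plate's underside; the plate runs from there to -x; z is its normal, x, y, z as the box's when shut.
- cover_hinge (a point): Middle of the hinge line, which runs along the box's y on the box's far (+x) side: 100 mm to +x of the box's origin and 47.5 mm above the table. The front edge swings up and over towards +x about it.
- bar (a point): Middle of the cover's lifting bar: a dark steel round bar of 14 mm diameter, 66 mm long, parallel to the hinge, carried by two 10 mm posts 56 mm apart (46 mm free between them). Its axis is 34 mm above the plate's top, 105 mm to -x of the hinge and 40 mm above it when shut; axes as the panel's. Pinched front and back it can turn between the fingers as the cover swings.
- router: Bystander: black and silver router, 120 by 200 by 40 mm with a 110 mm upright aerial, on the table beyond the spares; origin at the centre of its underside.
- mug: Bystander: grey-green mug, 80 mm wide, 90 mm tall, on the table to the left; origin at the centre of its underside.
- screwdriver: Bystander: screwdriver lying on the table to the right of the box; origin under its middle.
Not all that is in view belongs to the job. Leave any pink look-alike of the spare1 alone. Leave any yellow look-alike of the spare0 alone.

How it is judged:
By the outcome, as a careful person would: the job done as asked, in the order asked, and still so for the second after the job is handed in, while the arm keeps its last pose, push and grip.
It also fails if it takes over 69 s, if anything falls off the work surface, if the arm or the gripper's body presses on something with over 40 N, if the wrist force passes 120 N, or if a joint passes its speed limit or range.

## Working session

There is one attempt and no reset: what is moved stays moved. The work goes in short steps, Python scripts to look and compute and a tool call to move; the robot and the scene stay as the last step left them, time stands still between calls to the robot, and variables do not carry over. Pictures are saved under pics/ and viewed, at most 10 in all, crops included, and the job is handed in when it is done.

Besides the shell and the picture viewer there is one more tool, called after "Request:" as name(argument=value, ...) on one line, values as JSON. send_rows: Moves the arm, as the interface text tells. Its arguments: {"type":"object","properties":{"increments":{"type":"array"},"newtons":{"type":"number"}},"required":["increments"]}

```bash
mkdir -p pics
cat > h.py <<'E'
import numpy as np, cv2
from rig import robot
def cam(n):
    c=robot.camera(n); return c
def pts(c):
    z=c["range_z"]; v,u=np.mgrid[0:z.shape[0],0:z.shape[1]]
    P=np.stack([(u-c["cx"])/c["fx"]*z,(v-c["cy"])/c["fy"]*z,z],-1)
    W=(P-c["t"])@c["R"]; W[z==0]=np.nan
    return W
def save(c,n): cv2.imwrite("pics/"+n+".png",c["image"][:,:,::-1])
E
python3 - <<'E'
from h import *
o=robot.get_obs(); print({k:np.round(v,3) for k,v in o.items()})
a=[]
for n in("top","scene"):
    c=cam(n); a.append(c["image"]); np.savez(n+".npz",W=pts(c),img=c["image"]); print(n,c["fx"],np.round(-c["R"].T@c["t"],3),np.round(c["R"],2).tolist())
    save(c,n)
E
```

```text
{'time': np.float64(0.0), 'q': array([-1.387,  0.528,  1.434, -0.   ,  1.181, -0.178]), 'joint_velocities': array([-0.   ,  0.   ,  0.   , -0.001, -0.002,  0.001]), 'joint_torque': array([ -0.   , -44.005, -17.659,   0.063,   0.058,  -0.   ]), 'position': array([ 0.221, -0.584,  0.23 ]), 'tool_rot': array([ 0.984,  0.18 , -0.   , -0.001]), 'ft_force': array([ 0.528,  0.167, -0.437]), 'moment': array([-0.004, -0.053, -0.013]), 'grip_force': np.float64(0.0), 'grip_width': np.float64(0.087)}
top 446.2359854935113 [ 3.73e-01 -1.00e-03  1.32e+00] [[-0.01, -1.0, -0.0], [-0.98, 0.01, -0.18], [0.18, -0.0, -0.98]]
scene 388.37984114339423 [ 1.333 -0.044  0.726] [[0.04, 1.0, -0.0], [0.66, -0.03, -0.75], [-0.75, 0.03, -0.66]]
```

View pics/top.png

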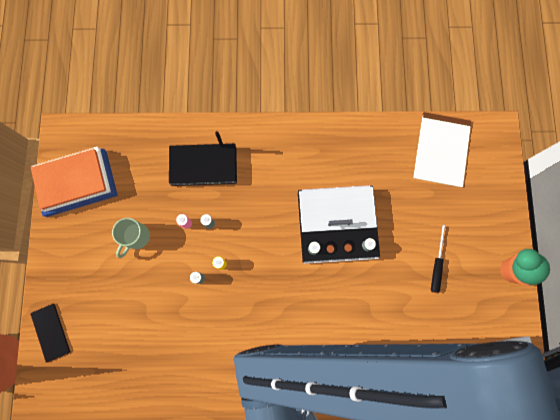

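View pics/scene.png

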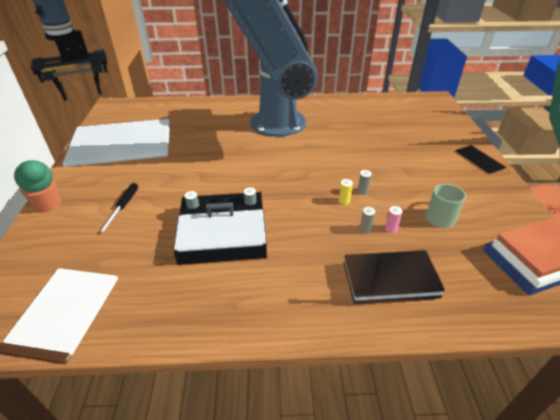

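The top view shows fitted cells at the row's ends (314,247) and (370,244), so wells 1 and 2 (330,248 and 348,247) are empty. The grey-green spares are at (206,220) and (196,278). Pink (184,220) and yellow (219,264) are decoys close beside them.

```bash
cat > m.py <<'E'
from h import *
for n in("top","scene"):
    d=np.load(n+".npz"); W=d["W"]; img=d["img"]
    z=W[...,2]; x,y=W[...,0],W[...,1]
    m=((z>.06)&(z<.095)&(x>.3)&(x<.75)&(y<.6)&(y>-.35)).astype(np.uint8)
    k,l,s,cn=cv2.connectedComponentsWithStats(m)
    print(n)
    for i in range(1,k):
        if s[i,4]<12: continue
        q=l==i; t=q&(z>np.nanmax(z[q])-.009)
        print(s[i].tolist(),"c",np.round(np.nanmedian(W[t],0),4),"mid",np.round([(np.nanmin(x[t])+np.nanmax(x[t]))/2,(np.nanmin(y[t])+np.nanmax(y[t]))/2,np.nanmax(z[q])],4),img[q].mean(0).astype(int))
    # box cover plate
    b=((z>.035)&(z<.062)&(x>.3)&(x<.75)&(y<.15)&(y>-.35))
    k,l,s,cn=cv2.connectedComponentsWithStats(b.astype(np.uint8)); i=1+np.argmax(s[1:,4]); q=l==i
    P=W[q][:,:2].astype(np.float32); print("box",cv2.minAreaRect(P), np.round(np.nanmedian(W[q],0),4))
    w=q&(img.min(2)>170); print("plate",cv2.minAreaRect(W[w][:,:2].astype(np.float32)),np.nanmedian(z[w]))
E
python3 m.py
```

```text
top
[72, 168, 33, 32, 649] c [0.706  0.5622 0.0647] mid [0.7046 0.5553 0.0722] [240 135  79]
[176, 215, 12, 11, 103] c [0.5921 0.2813 0.0676] mid [0.5922 0.2808 0.0735] [244 230 230]
[201, 215, 11, 11, 99] c [0.5916 0.2113 0.0683] mid [0.5919 0.2107 0.0742] [231 232 228]
[112, 218, 32, 39, 361] c [0.5593 0.4292 0.0891] mid [0.5555 0.429  0.0949] [135 148 119]
[328, 220, 25, 7, 107] c [ 0.5793 -0.1704  0.0919] mid [ 0.5789 -0.1691  0.095 ] [106 106 111]
[363, 239, 13, 12, 113] c [ 0.5192 -0.2507  0.0787] mid [ 0.5193 -0.25    0.085 ] [227 228 224]
[309, 242, 11, 12, 105] c [ 0.5089 -0.0945  0.0783] mid [ 0.5116 -0.0946  0.0847] [236 236 233]
[213, 257, 11, 12, 103] c [0.4719 0.1753 0.0678] mid [0.471  0.1742 0.0734] [247 243 222]
[190, 272, 11, 12, 104] c [0.4307 0.2356 0.0692] mid [0.4295 0.237  0.0757] [242 241 237]
box ((0.5834976434707642, -0.16906730830669403), (0.21310968697071075, 0.22154398262500763), 3.286681652069092) [ 0.5946 -0.1671  0.051 ]
plate ((0.5833176970481873, -0.16863015294075012), (0.2127254158258438, 0.21565575897693634), 3.5368268489837646) 0.05313578003538002
[... 396 characters left out ...]
[ 0.527  -0.2493  0.0772] mid [ 0.5258 -0.2493  0.0823] [175 183 177]
[206, 203, 28, 14, 189] c [ 0.5881 -0.1681  0.0919] mid [ 0.5853 -0.168   0.095 ] [78 82 87]
[363, 207, 13, 10, 98] c [0.6009 0.2116 0.0674] mid [0.5968 0.2122 0.0715] [210 208 196]
[389, 207, 13, 10, 99] c [0.6014 0.2797 0.0678] mid [0.5984 0.281  0.0716] [230 210 211]
[499, 225, 50, 28, 800] c [0.7115 0.5616 0.063 ] mid [0.7058 0.5547 0.067 ] [222 131  91]
box ((0.5884191989898682, -0.16818395256996155), (0.21550744771957397, 0.22028644382953644), 3.2862443923950195) [ 0.6226 -0.167   0.0525]
plate ((0.6306153535842896, -0.1651952564716339), (0.1261492818593979, 0.2163388431072235), 3.183058261871338) 0.05333545323921698
```

Request:
send_rows(increments=[0, 0, 0.0644, 2.1, 2.9, 0, 1, 0, 0, 0.0644, 2.1, 2.9, 0, 1, 0, 0, 0.0644, 2.1, 2.9, 0, 1, 0, 0, 0.0644, 2.1, 2.9, 0, 1, 0, 0, 0.0644, 2.1, 2.9, 0, 1, 0, 0, 0.0644, 2.1, 2.9, 0, 1, 0, 0, 0.0644, 2.1, 2.9, 0, 1, 0, 0, 0.0644, 2.1, 2.9, 0, 1, 0, 0, 0.0644, 2.1, 2.9, 0, 1, 0, 0, 0.0644, 2.1, 2.9, 0, 1, 0, 0, 0.0644, 2.1, 2.9, 0, 1, 0, 0, 0.0644, 2.1, 2.9, 0, 1, 0, 0, 0.0644, 2.1, 2.9, 0, 1, 0, 0, 0.0644, 2.1, 2.9, 0, 1, 0, 0, 0, 0, 0, 0, 1, 0, 0, 0, 0, 0, 0, 1])

```text
time: 1.43
position: [0.5157, -0.1767, 0.2302]
tool_rot: [0.806, 0.592, -0.0, -0.0]
ft_force: [-0.5, 0.5, -0.7]
grip_width: 0.0869
grip_force: 0.0
```

Run:
```python
from h import *
c=cam("wrist"); save(c,"w1"); np.savez("w1.npz",W=pts(c),img=c["image"]); print(np.round(-c["R"].T@c["t"],3),np.round(c["R"],2).tolist())
```

```text
[ 0.54  -0.097  0.384] [[0.95, -0.3, -0.0], [-0.28, -0.91, 0.3], [-0.09, -0.29, -0.95]]
```

View pics/w1.png

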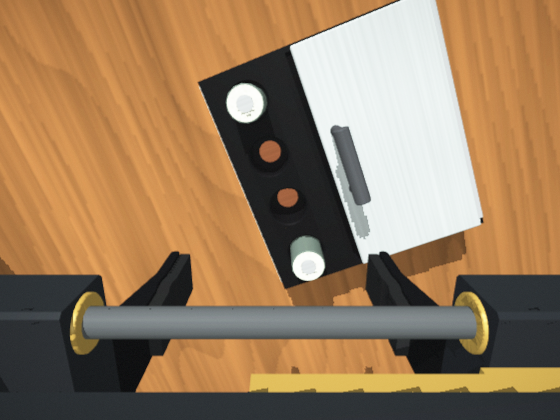

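The wrist view shows wells 2 and 1 empty, with copper floors at (270,152) and (288,198). Fitted cells are at (245,103) and (308,258), and the bar runs from (340,130) to (365,200). I'll measure it, then carry on to the first spare.

```bash
cat > tops.py <<'E'
from h import *
import sys
d=np.load(sys.argv[1]); W=d["W"]; img=d["img"]; z=W[...,2]; x,y=W[...,0],W[...,1]
lo,hi=float(sys.argv[2]),float(sys.argv[3])
m=((z>lo)&(z<hi)&(x>.3)&(x<.75)&(y<.6)&(y>-.35)).astype(np.uint8)
k,l,s,cn=cv2.connectedComponentsWithStats(m)
for i in range(1,k):
    if s[i,4]<40: continue
    q=l==i; P=W[q][:,:2].astype(np.float32); (c,r)=cv2.minEnclosingCircle(P)
    print(s[i].tolist(),"circ",np.round(c,4),round(r,4),"rect",np.round(cv2.minAreaRect(P)[0],4),np.round(cv2.minAreaRect(P)[1],4),"z",np.round(np.nanmedian(z[q]),4),img[q].mean(0).astype(int))
E
python3 tops.py w1.npz .074 .1
python3 - <<'E'
from h import *
d=np.load("w1.npz"); W=d["W"]; img=d["img"]; z=W[...,2]
q=(abs(z-.053)<.003)&(img.min(2)>120); print(cv2.minAreaRect(W[q][:,:2].astype(np.float32)),np.nanmedian(z[q]))
h=img.astype(int); r=((h[...,0]>120)&(h[...,1]<110)&(abs(z-.01)<.006)).astype(np.uint8)
k,l,s,cn=cv2.connectedComponentsWithStats(r)
for i in range(1,k):
    if s[i,4]>40: print(s[i].tolist(),np.nanmean(W[l==i],0))
q=(z>.02)&(z<.06)&(W[...,1]<-.04)&(W[...,1]>-.3)
print(cv2.minAreaRect(W[q][:,:2].astype(np.float32)))
E
```

```text
[225, 83, 39, 40, 1209] circ [ 0.5116 -0.0939] 0.0159 rect [ 0.5114 -0.0941] [0.0306 0.0311] z 0.0777 [232 235 231]
[332, 126, 39, 79, 1369] circ [ 0.5803 -0.1681] 0.0336 rect [ 0.581  -0.1682] [0.0142 0.0666] z 0.093 [ 94  98 101]
[291, 248, 34, 32, 828] circ [ 0.5208 -0.2492] 0.0162 rect [ 0.5211 -0.2494] [0.0307 0.0314] z 0.0777 [230 234 230]
((0.5987295508384705, -0.16667309403419495), (0.18320026993751526, 0.21544943749904633), 3.022695779800415) 0.05333759260752669
[260, 141, 20, 21, 343] [ 0.51483507 -0.14615851  0.01097439]
[278, 188, 20, 19, 292] [ 0.51782163 -0.19860606  0.01096845]
((0.5843969583511353, -0.16791003942489624), (0.21297293901443481, 0.22074750065803528), 3.5397164821624756)
```

Request:
send_rows(increments=[0, 0, 0.064, -0.6, 2.95, 0, 1, 0, 0, 0.064, -0.6, 2.95, 0, 1, 0, 0, 0.064, -0.6, 2.95, 0, 1, 0, 0, 0.064, -0.6, 2.95, 0, 1, 0, 0, 0.064, -0.6, 2.95, 0, 1, 0, 0, 0.064, -0.6, 2.95, 0, 1, 0, 0, 0.064, -0.6, 2.95, 0, 1, 0, 0, 0.064, -0.6, 2.95, 0, 1, 0, 0, 0.064, -0.6, 2.95, 0, 1, 0, 0, 0.064, -0.6, 2.95, 0, 1, 0, 0, 0.064, -0.6, 2.95, 0, 1, 0, 0, 0.064, -0.6, 2.95, 0, 1, 0, 0, 0.064, -0.6, 2.95, 0, 1, 0, 0, 0.064, -0.6, 2.95, 0, 1, 0, 0, 0, 0, 0, 0, 1, 0, 0, 0, 0, 0, 0, 1])

```text
time: 2.82
position: [0.4311, 0.2341, 0.2304]
tool_rot: [0.472, 0.882, -0.0, 0.0]
ft_force: [-0.6, -1.0, 0.1]
grip_width: 0.0869
grip_force: 0.0
```

```bash
python3 - <<'E'
from h import *
c=cam("wrist"); save(c,"w2"); np.savez("w2.npz",W=pts(c),img=c["image"])
E
python3 tops.py w2.npz .06 .08
```

```text
[483, 0, 58, 133, 1926] circ [0.53   0.4264] 0.053 rect [0.5289 0.4256] [0.0306 0.102 ] z 0.0726 [114 131 105]
[545, 34, 15, 9, 75] circ [0.543  0.4617] 0.0095 rect [0.5427 0.4624] [0.0188 0.0017] z 0.0657 [ 93 110  86]
[531, 110, 29, 20, 225] circ [0.5848 0.4143] 0.0157 rect [0.5867 0.4133] [0.0311 0.0044] z 0.0673 [126 146 117]
[264, 170, 35, 35, 956] circ [0.4299 0.2382] 0.0161 rect [0.4304 0.2384] [0.0308 0.0309] z 0.0677 [233 236 232]
[430, 226, 36, 33, 905] circ [0.5932 0.2819] 0.0163 rect [0.5929 0.2819] [0.0309 0.0316] z 0.0675 [240 222 227]
[265, 246, 32, 32, 827] circ [0.4721 0.1759] 0.0161 rect [0.4718 0.1761] [0.0307 0.0308] z 0.0676 [247 245 211]
```

View pics/w2.png

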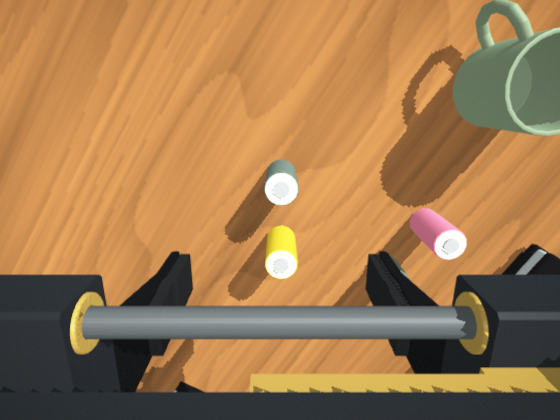

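The grey spare's top is at (282,185) and the yellow decoy is at (282,262). The two line up across the closing direction, so the fingers will straddle only the grey one. Descending.

Request:
send_rows(increments=[0, 0, 0, -0.1, 0.4, -2, 1, 0, 0, 0, 0, 0, -3, 1, 0, 0, 0, 0, 0, -3, 1, 0, 0, 0, 0, 0, -3, 1, 0, 0, 0, 0, 0, -3, 1, 0, 0, 0, 0, 0, -2, 1, 0, 0, 0, 0, 0, -1.5, 1, 0, 0, 0, 0, 0, -0.6, 1, 0, 0, 0, 0, 0, 0, 0.6, 0, 0, 0, 0, 0, 0, 0.3, 0, 0, 0, 0, 0, 0, 0.2, 0, 0, 0, 0, 0, 0, 0.2, 0, 0, 0, 0, 0, 0, 0.2, 0, 0, 0, 0, 0, 0, 0.2, 0, 0, 0, 0, 0, 0, 0.2, 0, 0, 0, 0, 0, 0, 0.2], newtons=20)

```text
time: 4.2
position: [0.4303, 0.2387, 0.0499]
tool_rot: [0.471, 0.882, 0.0, 0.0]
ft_force: [0.4, 0.0, -0.1]
grip_width: 0.0415
grip_force: 0.0
```

Request:
send_rows(increments=[0, 0, 0, 0, 0, 0, 0.1, 0, 0, 0, 0, 0, 0, 0.1, 0, 0, 0, 0, 0, 0, 0.1, 0, 0, 0, 0, 0, 0, 0.1, 0, 0, 0, 0, 0, 0, 0.1, 0, 0, 0, 0, 0, 1, 0.1, 0, 0, 0, 0, 0, 3, 0.1, 0, 0, 0, 0, 0, 3, 0.1, 0, 0, 0, 0, 0, 3, 0.1, 0, 0, 0, 0, 0, 1, 0.1, 0, 0, 0, 0, 0, 0, 0.1], newtons=20)

```text
time: 5.12
position: [0.432, 0.239, 0.1628]
tool_rot: [0.472, 0.882, 0.002, 0.002]
ft_force: [0.6, 0.1, -2.1]
grip_width: 0.03
grip_force: 20.0
```

Run:
```python
from h import *
c=cam("wrist"); save(c,"w3"); R,t=c["R"],c["t"]; o=robot.get_obs(); p=o["position"].copy(); 
for dz in(0,.02): 
  q=R@(p+[0,0,dz])+t; print(q[0]/q[2]*c["fx"]+c["cx"],q[1]/q[2]*c["fy"]+c["cy"],q[2])
```

```text
276.6124005205018 277.7149801208123 0.17391088838591662
276.6531899491198 300.28639673212194 0.1548601892155064
```

View pics/w3.png

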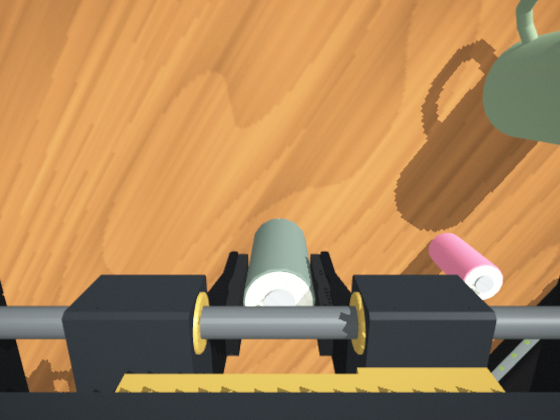

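The cell is upright between the pads, with its bottom edge near (280,222) and its top near (278,295). I'll carry it over well 1 and measure the cell and the box in one view.

Request:
send_rows(increments=[0, 0, -0.038, 0.6, -2.75, 0, 0.1, 0, 0, -0.038, 0.6, -2.75, 0, 0.1, 0, 0, -0.038, 0.6, -2.75, 0, 0.1, 0, 0, -0.038, 0.6, -2.75, 0, 0.1, 0, 0, -0.038, 0.6, -2.75, 0, 0.1, 0, 0, -0.038, 0.6, -2.75, 0, 0.1, 0, 0, -0.038, 0.6, -2.75, 0, 0.1, 0, 0, -0.038, 0.6, -2.75, 0, 0.1, 0, 0, -0.038, 0.6, -2.75, 0, 0.1, 0, 0, -0.038, 0.6, -2.75, 0, 0.1, 0, 0, -0.038, 0.6, -2.75, 0, 0.1, 0, 0, -0.038, 0.6, -2.75, 0, 0.1, 0, 0, -0.038, 0.6, -2.75, 0, 0.1, 0, 0, -0.038, 0.6, -2.75, 0, 0.1, 0, 0, 0, 0, 0, 0, 0.1, 0, 0, 0, 0, 0, 0, 0.1, 0, 0, 0, 0, 0, 0, 0.1])

```text
time: 6.58
position: [0.5126, -0.1455, 0.1581]
tool_rot: [0.687, 0.727, -0.0, -0.002]
ft_force: [-1.1, 0.7, -1.0]
grip_width: 0.0304
grip_force: 20.0
```

```bash
cat > held.py <<'E'
from h import *
import sys
from scipy.optimize import least_squares
c=cam("wrist"); save(c,sys.argv[1]); W=pts(c); np.savez(sys.argv[1]+".npz",W=W,img=c["image"]); o=robot.get_obs(); p=o["position"]
print("tcp",np.round(p,4),np.round(o["tool_rot"],3),o["grip_width"])
z=W[...,2]; zb=p[2]-.050
for lo,hi in((.004,.014),(.014,.024),(.024,.034)):
    q=(z>zb+lo)&(z<zb+hi)&(np.hypot(W[...,0]-p[0],W[...,1]-p[1])<.022)
    P=W[q][:,:2]
    if len(P)<20: print("few",len(P)); continue
    r=least_squares(lambda a:np.hypot(P[:,0]-a[0],P[:,1]-a[1])-.016,p[:2],loss="soft_l1",f_scale=.001)
    print(lo,len(P),np.round(r.x,4),"off mm",np.round((r.x-p[:2])*1e3,1))
q=np.hypot(W[...,0]-p[0],W[...,1]-p[1])<.03
print("lowest z near", np.round(np.nanpercentile(z[q&(z>zb-.02)],[1,5]),4))
E
python3 held.py w4; python3 tops.py w4.npz .074 .082; python3 tops.py w4.npz .084 .097
```

```text
tcp [ 0.5127 -0.1451  0.1584] [ 0.687  0.727 -0.    -0.002] 0.03025726906577311
0.004 285 [ 0.5122 -0.1466] off mm [-0.6 -1.5]
0.014 321 [ 0.5122 -0.1467] off mm [-0.5 -1.6]
0.024 380 [ 0.5122 -0.1467] off mm [-0.5 -1.6]
lowest z near [0.1166 0.1395]
[259, 123, 49, 49, 1852] circ [ 0.5115 -0.094 ] 0.016 rect [ 0.5118 -0.0939] [0.0312 0.031 ] z 0.0777 [233 237 233]
[369, 213, 14, 11, 50] circ [ 0.5782 -0.1389] 0.0048 rect [ 0.577  -0.1376] [0.0094 0.0035] z 0.0771 [91 95 98]
[262, 339, 41, 27, 935] circ [ 0.5208 -0.2499] 0.0161 rect [ 0.5205 -0.2512] [0.0312 0.0259] z 0.0778 [180 185 174]
[367, 217, 26, 57, 1176] circ [ 0.5795 -0.1548] 0.0205 rect [ 0.5796 -0.1545] [0.0135 0.0397] z 0.0929 [ 93  98 100]
```

View pics/w4.png

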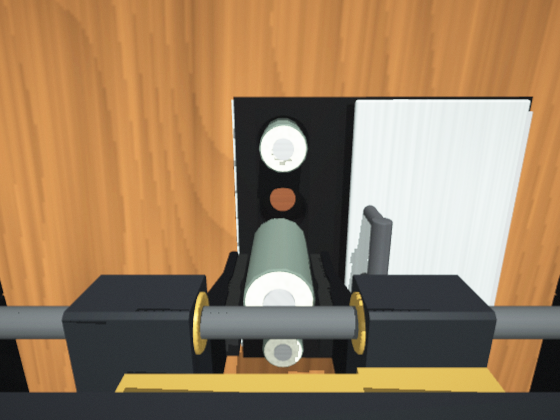

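The held cell hangs over well 1 with its base near (280,225). The copper floor of well 2 shows at (282,200), so I seem to be looking over the cell at...

ing the cell's own target instead. The camera sits on the +y side, so the floor at (282,200), just past the cell's base, belongs to well 1. The fitted cells are at (283,147) and (283,350). I'll correct by +2.5 mm in x and +0.8 mm in y, then lower to just above the mouth.

Request:
send_rows(increments=[0, 0, 0, 0.25, 0.1, -1, 0.1, 0, 0, 0, 0, 0, -2, 0.1, 0, 0, 0, 0, 0, -1.7, 0.1, 0, 0, 0, 0, 0, -0.6, 0.1, 0, 0, 0, 0, 0, 0, 0.1, 0, 0, 0, 0, 0, 0, 0.1, 0, 0, 0, 0, 0, 0, 0.1])

```text
time: 7.22
position: [0.5173, -0.1454, 0.1071]
tool_rot: [0.687, 0.727, 0.0, 0.001]
ft_force: [0.9, 0.3, -0.8]
grip_width: 0.0302
grip_force: 20.0
```

```bash
python3 held.py w5; python3 tops.py w5.npz .074 .082
```

```text
tcp [ 0.5174 -0.1455  0.1073] [0.687 0.727 0.    0.001] 0.030128517469493243
0.004 286 [ 0.5171 -0.1466] off mm [-0.3 -1. ]
0.014 331 [ 0.517  -0.1466] off mm [-0.4 -1.1]
0.024 384 [ 0.517  -0.1466] off mm [-0.4 -1.1]
lowest z near [0.0449 0.0457]
[243, 130, 62, 61, 2925] circ [ 0.5117 -0.094 ] 0.016 rect [ 0.5115 -0.0939] [0.0311 0.0313] z 0.0777 [233 236 232]
[252, 227, 54, 20, 255] circ [ 0.5166 -0.1404] 0.0148 rect [ 0.5163 -0.1352] [0.0293 0.0103] z 0.0781 [130 149 137]
[381, 240, 19, 15, 113] circ [ 0.5788 -0.1396] 0.005 rect [ 0.5774 -0.1377] [0.0098 0.0048] z 0.0773 [91 95 97]
```

Request:
send_rows(increments=[0, 0, 0, -0.2, 0.1, -0.2, 0.1, 0, 0, 0, 0, 0, 0, 0.1, 0, 0, 0, 0, 0, 0, 0.1, 0, 0, 0, 0, 0, 0, 0.1])

```text
time: 7.6
position: [0.5148, -0.1446, 0.1049]
tool_rot: [0.687, 0.727, 0.0, 0.0]
ft_force: [-0.7, 0.4, -0.8]
grip_width: 0.0302
grip_force: 20.0
```

```bash
python3 held.py w6; python3 -c "
from h import *
for i in range(3):
  c=cam('wrist'); print(np.round(robot.get_obs()['position'],4), np.round(robot.get_obs()['joint_velocities'],3))"
```

```text
tcp [ 0.5149 -0.1446  0.1048] [0.687 0.727 0.    0.   ] 0.030371720335093798
0.004 286 [ 0.5145 -0.1458] off mm [-0.3 -1.2]
0.014 326 [ 0.5145 -0.1458] off mm [-0.4 -1.2]
0.024 370 [ 0.5145 -0.1458] off mm [-0.4 -1.2]
lowest z near [0.0449 0.0457]
[ 0.5149 -0.1446  0.1047] [-0.001  0.002  0.     0.001 -0.    -0.003]
[ 0.5149 -0.1446  0.1047] [-0.002  0.002 -0.001  0.001  0.     0.001]
[ 0.5148 -0.1446  0.1046] [ 0.     0.001  0.002 -0.001  0.     0.002]
```

Aligned to within 0.3 mm. Inserting.

Request:
send_rows(increments=[0, 0, 0, 0, 0, -0.6, 0.1, 0, 0, 0, 0, 0, -0.6, 0.1, 0, 0, 0, 0, 0, -0.6, 0.1, 0, 0, 0, 0, 0, -0.6, 0.1, 0, 0, 0, 0, 0, -0.6, 0.1, 0, 0, 0, 0, 0, -0.6, 0.1, 0, 0, 0, 0, 0, -0.4, 0.1, 0, 0, 0, 0, 0, -0.3, 0.1, 0, 0, 0, 0, 0, -0.1, 0.1, 0, 0, 0, 0, 0, 0, 0.1, 0, 0, 0, 0, 0, 0, 0.1])

```text
time: 8.72
position: [0.5149, -0.1446, 0.0606]
tool_rot: [0.687, 0.727, 0.0, 0.0]
ft_force: [0.4, -0.8, -1.5]
grip_width: 0.0303
grip_force: 20.0
```

Request:
send_rows(increments=[0, 0, 0, 0, 0, -0.1, 0.1, 0, 0, 0, 0, 0, 0, 0.1, 0, 0, 0, 0, 0, 0, 0.5, 0, 0, 0, 0, 0, 0, 0.5, 0, 0, 0, 0, 0, 0, 0.5, 0, 0, 0, 0, 0, 0, 0.5, 0, 0, 0, 0, 0, 0, 0.5, 0, 0, 0, 0, 0, 2, 0.5, 0, 0, 0, 0, 0, 3, 0.5, 0, 0, 0, 0, 0, 4, 0.5, 0, 0, 0, 0, 0, 4, 0.5, 0, 0, 0, 0, 0, 4, 0.5, 0, 0, 0, 0, 0, 0, 0.5, 0, 0, 0, 0, 0, 0, 0.5])

```text
time: 9.88
position: [0.5163, -0.1452, 0.2324]
tool_rot: [0.687, 0.727, 0.001, 0.003]
ft_force: [0.1, 0.5, 0.1]
grip_width: 0.0433
grip_force: 0.0
```

```bash
python3 - <<'E'
from h import *
c=cam("wrist"); save(c,"w7"); np.savez("w7.npz",W=pts(c),img=c["image"])
E
python3 tops.py w7.npz .07 .1
```

```text
[257, 116, 38, 38, 1112] circ [ 0.5116 -0.0941] 0.016 rect [ 0.5115 -0.0938] [0.0309 0.0309] z 0.0777 [234 237 233]
[259, 175, 35, 36, 987] circ [ 0.5145 -0.145 ] 0.0159 rect [ 0.5145 -0.145 ] [0.0303 0.031 ] z 0.0777 [231 235 230]
[340, 185, 21, 78, 1162] circ [ 0.5807 -0.1679] 0.0333 rect [ 0.5808 -0.1678] [0.0142 0.0661] z 0.0929 [ 95  99 102]
[261, 280, 32, 25, 681] circ [ 0.521  -0.2488] 0.016 rect [ 0.5205 -0.2453] [0.0306 0.0234] z 0.0776 [218 224 219]
```

Spare one is fully down: its top is at z 0.0777, the same as the fitted cells. On to the second spare.

Request:
send_rows(increments=[0, 0, 0, 0.64, 2.97, 0, 1, 0, 0, 0, 0.64, 2.97, 0, 1, 0, 0, 0, 0.64, 2.97, 0, 1, 0, 0, 0, 0.64, 2.97, 0, 1, 0, 0, 0, 0.64, 2.97, 0, 1, 0, 0, 0, 0.64, 2.97, 0, 1, 0, 0, 0, 0.64, 2.97, 0, 1, 0, 0, 0, 0.64, 2.97, 0, 1, 0, 0, 0, 0.64, 2.97, 0, 1, 0, 0, 0, 0.64, 2.97, 0, 1, 0, 0, 0, 0.64, 2.97, 0, 1, 0, 0, 0, 0.64, 2.97, 0, 1, 0, 0, 0, 0, 0, 0, 1, 0, 0, 0, 0, 0, 0, 1, 0, 0, 0, 0, 0, 0, 1])

```text
time: 11.18
position: [0.5902, 0.2114, 0.2274]
tool_rot: [0.687, 0.727, -0.002, -0.001]
ft_force: [-0.7, 0.1, 0.3]
grip_width: 0.0872
grip_force: 0.0
```

```bash
python3 - <<'E'
from h import *
c=cam("wrist"); save(c,"w8"); np.savez("w8.npz",W=pts(c),img=c["image"]); print(robot.get_obs()["position"])
E
python3 tops.py w8.npz .06 .075
```

```text
[0.59048542 0.21084076 0.2278922 ]
[271, 93, 38, 38, 1125] circ [0.5939 0.282 ] 0.0159 rect [0.5941 0.2819] [0.0312 0.0302] z 0.0677 [253 248 249]
[267, 173, 35, 35, 966] circ [0.5936 0.213 ] 0.016 rect [0.5938 0.2133] [0.0307 0.0309] z 0.0677 [241 244 241]
[134, 205, 36, 34, 942] circ [0.4727 0.1756] 0.0163 rect [0.4726 0.1757] [0.0318 0.0312] z 0.0675 [252 251 219]
```

View pics/w8.png

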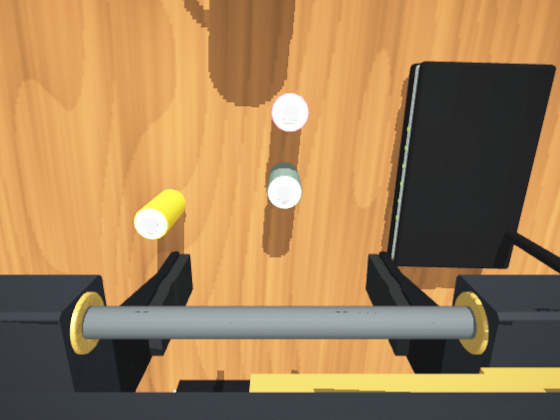

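The grey spare is at (285,188), pink at (290,112) and the router edge at column 410. The fingers close along x, clear of both.

Request:
send_rows(increments=[0, 0, 0, 0.2, 0.15, -2, 1, 0, 0, 0, 0, 0, -3, 1, 0, 0, 0, 0, 0, -3, 1, 0, 0, 0, 0, 0, -3, 1, 0, 0, 0, 0, 0, -3, 1, 0, 0, 0, 0, 0, -2, 0.9, 0, 0, 0, 0, 0, -1.4, 0.8, 0, 0, 0, 0, 0, -0.6, 0.7, 0, 0, 0, 0, 0, 0, 0.3, 0, 0, 0, 0, 0, 0, 0.1, 0, 0, 0, 0, 0, 0, 0.1, 0, 0, 0, 0, 0, 0, 0.1, 0, 0, 0, 0, 0, 0, 0.1, 0, 0, 0, 0, 0, 0, 0.1, 0, 0, 0, 0, 0, 0, 0.1, 0, 0, 0, 0, 0, 0, 0.1, 0, 0, 0, 0, 0, 0, 0.1, 0, 0, 0, 0, 0, 0, 0.1], newtons=20)

```text
time: 12.73
position: [0.594, 0.2135, 0.0502]
tool_rot: [0.687, 0.727, 0.0, 0.0]
ft_force: [-0.9, -0.4, 5.0]
grip_width: 0.03
grip_force: 20.0
```

Request:
send_rows(increments=[0, 0, 0, 0, 0, 1, 0.1, 0, 0, 0, 0, 0, 3.5, 0.1, 0, 0, 0, 0, 0, 3.5, 0.1, 0, 0, 0, -0.5, -2.74, 3, 0.1, 0, 0, 0, -0.5, -2.74, 1, 0.1, 0, 0, 0, -0.5, -2.74, 0, 0.1, 0, 0, 0, -0.5, -2.74, 0, 0.1, 0, 0, 0, -0.5, -2.74, 0, 0.1, 0, 0, 0, -0.5, -2.74, 0, 0.1, 0, 0, 0, -0.5, -2.74, 0, 0.1, 0, 0, 0, -0.5, -2.74, 0, 0.1, 0, 0, 0, -0.5, -2.74, 0, 0.1, 0, 0, 0, -0.5, -2.74, 0, 0.1, 0, 0, 0, -0.5, -2.74, 0, 0.1, 0, 0, 0, -0.5, -2.74, 0, 0.1, 0, 0, 0, -0.5, -2.74, 0, 0.1, 0, 0, 0, -0.5, -2.74, 0, 0.1, 0, 0, 0, -0.5, -2.74, 0, 0.1])

```text
time: 14.23
position: [0.5176, -0.1986, 0.1695]
tool_rot: [0.687, 0.727, -0.0, -0.001]
ft_force: [0.1, -0.2, -1.8]
grip_width: 0.0301
grip_force: 20.0
```

Request:
send_rows(increments=[0, 0, 0, 0, 0, -1, 0.1, 0, 0, 0, 0, 0, -1, 0.1, 0, 0, 0, 0, 0, 0, 0.1, 0, 0, 0, 0, 0, 0, 0.1, 0, 0, 0, 0, 0, 0, 0.1, 0, 0, 0, 0, 0, 0, 0.1])

```text
time: 14.73
position: [0.5188, -0.1965, 0.1497]
tool_rot: [0.686, 0.727, 0.0, -0.0]
ft_force: [-0.1, -0.1, -0.9]
grip_width: 0.0301
grip_force: 20.0
```

```bash
python3 held.py w9; python3 tops.py w9.npz .074 .082
```

```text
tcp [ 0.5189 -0.1968  0.1499] [0.686 0.727 0.    0.   ] 0.030218600483195544
0.004 282 [ 0.5186 -0.1977] off mm [-0.4 -0.9]
0.014 332 [ 0.5185 -0.1977] off mm [-0.4 -0.9]
0.024 385 [ 0.5185 -0.1977] off mm [-0.4 -0.9]
lowest z near [0.1072 0.1291]
[250, 32, 55, 58, 2442] circ [ 0.5115 -0.0941] 0.016 rect [ 0.5114 -0.0941] [0.0316 0.031 ] z 0.0777 [230 234 229]
[252, 124, 51, 51, 1976] circ [ 0.5146 -0.1454] 0.0161 rect [ 0.5145 -0.1454] [0.0311 0.0312] z 0.0777 [232 236 231]
```

Request:
send_rows(increments=[0, 0, 0, -0.08, 0, -1.5, 0.1, 0, 0, 0, 0, 0, -2, 0.1, 0, 0, 0, 0, 0, -0.9, 0.1, 0, 0, 0, 0, 0, 0, 0.1, 0, 0, 0, 0, 0, 0, 0.1, 0, 0, 0, 0, 0, 0, 0.1, 0, 0, 0, 0, 0, -0.6, 0.1, 0, 0, 0, 0, 0, -0.6, 0.1, 0, 0, 0, 0, 0, -0.6, 0.1, 0, 0, 0, 0, 0, -0.6, 0.1, 0, 0, 0, 0, 0, -0.6, 0.1, 0, 0, 0, 0, 0, -0.6, 0.1, 0, 0, 0, 0, 0, -0.5, 0.1, 0, 0, 0, 0, 0, -0.4, 0.1, 0, 0, 0, 0, 0, 0, 0.1, 0, 0, 0, 0, 0, 0, 0.1])

```text
time: 16.12
position: [0.5178, -0.1977, 0.0603]
tool_rot: [0.687, 0.727, 0.0, 0.0]
ft_force: [0.4, -0.2, -2.4]
grip_width: 0.0304
grip_force: 20.0
```

Request:
send_rows(increments=[0, 0, 0, 0, 0, 0, 0.5, 0, 0, 0, 0, 0, 0, 0.5, 0, 0, 0, 0, 0, 0, 0.5, 0, 0, 0, 0, 0, 0, 0.5, 0, 0, 0, 0, 0, 0, 0.5, 0, 0, 0, 0, 0, 2, 0.5, 0, 0, 0, 0, 0, 3, 0.5, 0, 0, 0, 0, 0, 4, 0.5, 0, 0, 0, 0, 0, 4, 0.5, 0, 0, 0, 0, 0, 3, 0.5, 0, 0, 0, 0, 0, 0, 0.5, 0, 0, 0, 0, 0, 0, 0.5, 0, 0, 0, 0, 0, 0, 0.5])

```text
time: 17.2
position: [0.517, -0.1971, 0.22]
tool_rot: [0.687, 0.727, -0.0, -0.001]
ft_force: [-0.2, 0.5, -0.2]
grip_width: 0.0432
grip_force: 0.0
```

```bash
python3 - <<'E'
from h import *
c=cam("wrist"); save(c,"w10"); np.savez("w10.npz",W=pts(c),img=c["image"])
c=cam("top"); np.savez("top2.npz",W=pts(c),img=c["image"]); save(c,"top2")
E
python3 tops.py w10.npz .07 .1
```

```text
[260, 47, 41, 44, 1404] circ [ 0.5113 -0.0941] 0.0159 rect [ 0.5116 -0.0942] [0.0308 0.0309] z 0.0777 [231 234 230]
[261, 117, 39, 39, 1197] circ [ 0.5144 -0.1452] 0.0159 rect [ 0.5146 -0.1452] [0.0309 0.0305] z 0.0777 [233 237 232]
[349, 128, 24, 85, 1466] circ [ 0.58   -0.1681] 0.0334 rect [ 0.5807 -0.168 ] [0.0142 0.0661] z 0.0929 [ 92  97 100]
[261, 180, 37, 37, 1064] circ [ 0.517  -0.1981] 0.016 rect [ 0.5168 -0.1979] [0.0308 0.031 ] z 0.0776 [229 233 228]
[263, 236, 35, 35, 966] circ [ 0.5206 -0.2494] 0.0162 rect [ 0.5207 -0.2491] [0.0308 0.0311] z 0.0776 [225 230 225]
```

View pics/w10.png

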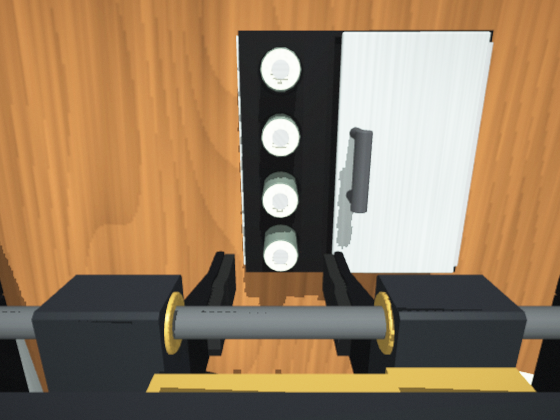

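All four wells are now filled at equal height, with cell tops at column 281, rows 69, 136, 200 and 250. The bar runs at about (361,170). Next I'll move over the bar, descend and close, and work out the lift arc at the same time.

Request:
send_rows(increments=[0, 0, 0, 2.1, 1.0, 0, 0.5, 0, 0, 0, 2.1, 1.0, 0, 0.5, 0, 0, 0, 2.1, 1.0, -1, 0.5, 0, 0, 0, 0, 0, -3, 0.5, 0, 0, 0, 0, 0, -3, 0.5, 0, 0, 0, 0, 0, -2, 0.5, 0, 0, 0, 0, 0, -0.5, 0.5, 0, 0, 0, 0, 0, 0, 0.5, 0, 0, 0, 0, 0, 0, 0.5, 0, 0, 0, 0, 0, 0, 0.5])

```text
time: 18.13
position: [0.5816, -0.1681, 0.1265]
tool_rot: [0.687, 0.727, 0.0, 0.001]
ft_force: [0.8, -0.2, -0.1]
grip_width: 0.0437
grip_force: 0.0
```

```bash
python3 - <<'E'
from h import *
import cv2
o=robot.get_obs(); print(np.round(o["position"],4))
a=np.radians(20.9+np.arange(0,51,3.125)); x=-11.24*np.cos(a); z=11.24*np.sin(a)
for i in range(16): print(round(x[i+1]-x[i],2),round(z[i+1]-z[i],2))
W0=np.load("top.npz")["W"];W1=np.load("top2.npz")["W"]
E
python3 - <<'E'
E
```

```text
[ 0.5816 -0.1681  0.1265]
0.23 0.57
0.26 0.55
0.29 0.54
0.32 0.52
0.35 0.5
0.38 0.48
0.4 0.46
0.43 0.44
0.45 0.41
0.47 0.39
0.49 0.36
0.51 0.34
0.53 0.31
0.55 0.28
0.56 0.25
0.57 0.22
```

Request:
send_rows(increments=[0, 0, 0, -0.1, 0, -1.5, 0.5, 0, 0, 0, 0, 0, -1.5, 0.5, 0, 0, 0, 0, 0, -1.1, 0.5, 0, 0, 0, 0, 0, 0, 0.5, 0, 0, 0, 0, 0, 0, 0, 0, 0, 0, 0, 0, 0, 0, 0, 0, 0, 0, 0, 0, 0, 0, 0, 0, 0, 0, 0, 0, 0, 0, 0, 0, 0, 0, 0, 0, 0, 0, 0, 0, 0, 0, 0, 0, 0, 0, 0, 0, 0, 0, 0, 0, 0, 0, 0, 0], newtons=30)

```text
time: 19.13
position: [0.5813, -0.1678, 0.085]
tool_rot: [0.687, 0.727, 0.001, 0.001]
ft_force: [4.4, 1.0, -1.4]
grip_width: 0.0128
grip_force: 30.0
```

The bar is gripped. Starting the first half of the arc, leaning the tool with it.

Request:
send_rows(increments=[-0.0015, 0.027, 0, 0.23, 0.01, 0.57, 0, -0.0015, 0.027, 0, 0.26, 0.01, 0.55, 0, -0.0015, 0.027, 0, 0.29, 0.02, 0.54, 0, -0.0015, 0.027, 0, 0.32, 0.02, 0.52, 0, -0.0015, 0.027, 0, 0.35, 0.02, 0.5, 0, -0.0015, 0.027, 0, 0.38, 0.02, 0.48, 0, -0.0015, 0.027, 0, 0.4, 0.02, 0.46, 0, -0.0015, 0.027, 0, 0.43, 0.02, 0.44, 0, 0, 0, 0, 0, 0, 0, 0, 0, 0, 0, 0, 0, 0, 0])

```text
time: 19.97
position: [0.6047, -0.1664, 0.1239]
tool_rot: [0.682, 0.723, -0.08, -0.076]
ft_force: [-1.2, -2.4, -4.0]
grip_width: 0.0129
grip_force: 30.0
```

Request:
send_rows(increments=[-0.0015, 0.027, 0, 0.45, 0.03, 0.41, 0, -0.0015, 0.027, 0, 0.47, 0.03, 0.39, 0, -0.0015, 0.027, 0, 0.49, 0.03, 0.36, 0, -0.0015, 0.027, 0, 0.51, 0.03, 0.34, 0, -0.0015, 0.027, 0, 0.53, 0.03, 0.31, 0, -0.0015, 0.027, 0, 0.55, 0.03, 0.28, 0, -0.0015, 0.027, 0, 0.56, 0.03, 0.25, 0, -0.0015, 0.027, 0, 0.57, 0.03, 0.22, 0, 0, 0, 0, 0, 0, 0, 0, 0, 0, 0, 0, 0, 0, 0, 0, 0, 0, 0, 0, 0, 0])

```text
time: 20.88
position: [0.6439, -0.1641, 0.1517]
tool_rot: [0.67, 0.709, -0.159, -0.151]
ft_force: [-5.2, -0.5, 3.9]
grip_width: 0.0129
grip_force: 30.0
```

Run:
```python
from h import *
o=robot.get_obs(); p=o["position"]; print(np.round(p,4),o["grip_width"],o["grip_force"],np.round(o["ft_force"],1))
hx=.588+.1; print("angle",np.degrees(np.arctan2(p[2]-.0475,.6865-p[0]))-20.9)
for n in("scene","top"):
    c=cam(n); save(c,n+"3"); W=pts(c); np.savez(n+"3.npz",W=W,img=c["image"])
    b=(c["image"].min(2)>150)&(W[...,2]>.07)&(W[...,2]<.15)&(W[...,0]>.6)&(W[...,0]<.7)&(W[...,1]<-.06)&(W[...,1]>-.275)
    P=W[b]; 
    if len(P)<30: print(n,"few",len(P)); continue
    f=np.polyfit(P[:,0],P[:,2],1); print(n,len(P),"plate slope deg",np.degrees(np.arctan(f[0])))
```

```text
[ 0.6439 -0.1641  0.1517] 0.012923413335504917 29.99840408563614 [-5.2 -0.5  3.9]
angle 46.85732647353755
scene 2452 plate slope deg -45.13723344322889
top 277 plate slope deg -45.63257646975015
```

View pics/scene3.png

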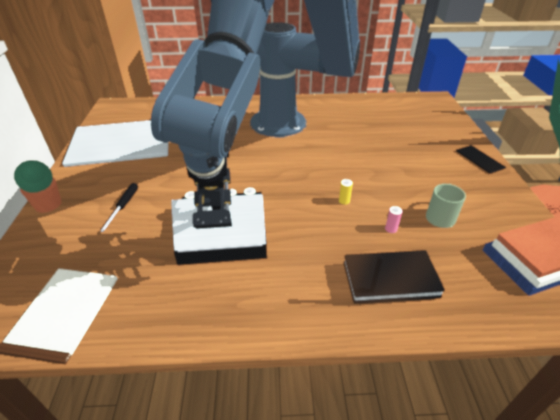

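The scene view shows the cover raised at (220,220) with the gripper on its bar. Pink (393,218), yellow (345,190), mug, router and screwdriver are where they were. The plate is at about 46°, so I'll nudge it toward 49°, settle and verify.

Request:
send_rows(increments=[-0.001, 0.02, 0, 0.3, 0.02, 0.12, 0, -0.001, 0.02, 0, 0.3, 0.02, 0.1, 0, 0, 0, 0, 0, 0, 0, 0, 0, 0, 0, 0, 0, 0, 0, 0, 0, 0, 0, 0, 0, 0, 0, 0, 0, 0, 0, 0, 0, 0, 0, 0, 0, 0, 0, 0, 0, 0, 0, 0, 0, 0, 0, 0, 0, 0, 0, 0, 0, 0, 0, 0, 0, 0, 0, 0, 0])

```text
time: 21.82
position: [0.6499, -0.1638, 0.1541]
tool_rot: [0.667, 0.706, -0.173, -0.164]
ft_force: [-5.2, -1.2, 2.8]
grip_width: 0.0126
grip_force: 30.0
```

```bash
python3 - <<'E'
from h import *
o=robot.get_obs(); p=o["position"]; print(np.round(p,4),o["grip_width"],o["grip_force"],np.round(o["ft_force"],1),np.round(o["q"],2))
for n in("scene","top"):
    c=cam(n); W=pts(c); np.savez(n+"4.npz",W=W,img=c["image"])
    b=(c["image"].min(2)>150)&(W[...,2]>.07)&(W[...,2]<.15)&(W[...,0]>.6)&(W[...,0]<.7)&(W[...,1]<-.06)&(W[...,1]>-.275)
    P=W[b]; f=np.polyfit(P[:,0],P[:,2],1); print(n,len(P),np.degrees(np.arctan(f[0])))
E
python3 tops.py scene4.npz .07 .09; python3 tops.py top4.npz .06 .09
```

```text
[ 0.6499 -0.1638  0.1541] 0.01260590399761637 29.998200237751007 [-5.2 -1.2  2.8] [-0.33  0.89  0.99 -0.18  1.71 -0.38]
scene 2438 -48.27835248152261
top 287 -48.21020113497379
[432, 184, 34, 25, 419] circ [0.5612 0.4293] 0.0419 rect [0.5614 0.4297] [0.0785 0.0805] z 0.0811 [126 141 116]
[244, 188, 12, 7, 74] circ [ 0.5143 -0.0941] 0.0161 rect [ 0.5141 -0.093 ] [0.0298 0.0278] z 0.0775 [234 235 230]
[185, 192, 11, 7, 60] circ [ 0.5238 -0.2522] 0.0163 rect [ 0.5247 -0.2518] [0.0247 0.0279] z 0.0775 [229 232 227]
[173, 222, 92, 19, 839] circ [ 0.6658 -0.1632] 0.108 rect [ 0.6682 -0.1631] [0.0238 0.2154] z 0.0783 [228 234 235]
[72, 168, 33, 32, 648] circ [0.7027 0.5648] 0.058 rect [0.7025 0.5547] [0.0939 0.0904] z 0.0629 [242 138  81]
[365, 187, 11, 8, 54] circ [ 0.6722 -0.2584] 0.0169 rect [ 0.6741 -0.2572] [0.0263 0.0272] z 0.0761 [202 205 207]
[176, 215, 12, 11, 103] circ [0.592  0.2809] 0.0165 rect [0.5925 0.281 ] [0.0292 0.0312] z 0.0682 [245 232 233]
[112, 218, 32, 39, 312] circ [0.5418 0.4364] 0.0561 rect [0.5458 0.4271] [0.1005 0.0816] z 0.0775 [133 145 116]
[363, 239, 13, 12, 109] circ [ 0.5188 -0.2501] 0.0163 rect [ 0.5188 -0.2494] [0.03   0.0306] z 0.0775 [230 231 228]
```

The cover is held at 48° and the grip is stable. The cells and bystanders haven't moved. Handing in.

```bash
python3 -c "
from rig import robot
print(robot.hand_in())"
```

```text
the job is handed in; nothing more can be done
None
```

Both spare cells stand nub up and fully down in the two middle wells, the gripper is holding the cover open at about 48° by its bar, and the job is handed in.

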